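# Index the vial stage one hole towards the reader and hold its lock pin home

## Task

First flip the isolator's toggle over to off, away from the robot. Then pull up the lock plunger on the stage's carriage, slide the carriage along its rail to the next hole towards the reader (the tall white housing, not the low steel bracket), let the pin into that hole and press the plunger knob fully home. Finish holding it like that, with the gripper still on the knob and pressing it home, and leave the loose things around undisturbed.

Things in the scene. Friction and masses are not known exactly. Their poses are not given: they have to be found in the camera images.
- stage: fixed aluminium rail 40 mm wide (own x), 250 mm long (own y), top at z = 52 mm; origin on the bench under its centre. Five 13 mm holes in its top at own y = -90, -45, 0, 45, 90 mm; the carriage starts locked in the middle one. The reader stands on the rail's line 200 mm from the origin at one end (+y or -y), the end bracket 200 mm away at the other; which is where varies
- carriage (a joint): position of the carriage along the stage's own +y (m), 0 at the middle hole, limits +-0.094; slides with 2.5 N friction once the pin is clear; 1.5 mm play with the pin in. Grey saddle 60 x 60 mm with a tray on the stage's own -x side (robot's side) carrying a block of vials, 71 x 118 mm, block top z = 101, vial tops z = 123 mm; it begins 44 mm from the knob's axis
- carriage_mid (a point): centre of the carriage's saddle top, on the axis of the plunger, z = 63 mm
- plunger (a joint): height of the lock plunger (m): 0 = fully home (firm stop), 0.024 = pulled right out. Left alone in a hole, a spring floats it at 0.006 (still locked); from there pressing home takes 3 N and it must be kept pressed. The 10 mm pin is clear of the rail above 0.014; pulling to 0.020 takes about 7 N. Let down between holes, the pin rides on the rail at 0.014
- knob_mid (a point): on the axis of the plunger's black upright knob, 29 mm diameter, 32 mm high, 17 mm above its underside, 15 mm below its top; at z = 109 mm when plunger = 0; rises with the plunger, travels with the carriage. Below the knob is a stem, then a 25 mm housing with its top at z = 83 mm
- reader: fixed reader: white housing 145 x 70 x 84 mm high with a black round port on both broad sides; origin on the bench on the rail's line (own x from -110 to +36 mm, own y from -35 to +35 mm, ports out to 42 mm), axes parallel to the stage's. When the carriage is in the right hole, carriage_mid is 155 mm from this origin horizontally
- end_bracket: fixed low steel bracket at the other end of the rail, 80 x 50 mm foot, 55 mm high; not the reader; origin centre of underside. (The tape roll, the capped tube, the bottles and the bench instruments do not move)
- isolator: fixed grey isolator box, 90 (own x) x 60 x 48 mm high, origin at the centre of its underside; its toggle turns about an axis along its own y, 56 mm above the bench over the origin, between two cheeks up to 65 mm high
- toggle (a joint): toggle angle (rad): 0 = on, leaning 0.5 rad from upright to the isolator's own -x (towards the robot); 1.0 = off, leaning 0.5 rad to its own +x. Upright at 0.5; over-centre: it drops to whichever end it leans to and needs under 2 N at the grip. 76 mm long from its axis
- toggle_grip (a point): middle of the toggle's black grip (26 mm in diameter, 34 mm long), 59 mm from its axis; the top end of the grip is 17 mm further out
- petri_dish: loose bystander: round dish, 60 mm diameter, 15 mm high, origin centre of underside
- bench_timer: loose bystander: timer 66 x 66 x 19 mm, origin centre of underside
- wax_block: loose bystander: block 28 x 45 x 16 mm
- marker_pen: loose bystander: pen 137 mm long, lying
Things that resemble listed ones, but are neither listed nor needed, are in the scene too. Leave any purple look-alike of the isolator alone.

How it is judged:
On the way, in this order (a step that is already met when the one before it is completed fails the run):
1. the toggle is off (value of joint toggle above 0.85 rad), for 0.2 s.
2. the lock pin is pulled clear of the rail (value of joint plunger above 0.0145 m), for 0.1 s.
3. the carriage is at the next hole towards the reader with its pin in (horizontal distance between carriage_mid and reader between 0.15 and 0.16 m and value of joint plunger below 0.009 m), for 0.2 s.
At the end, for the whole second after the job is handed in: the toggle is off (over 0.85 rad), the carriage is at the next hole towards the reader (carriage_mid 150 to 160 mm from the reader's origin), the plunger is held pressed home (below 2.5 mm) and the fingers are still on the knob (over 1 N) (value of joint toggle above 0.85 rad and horizontal distance between carriage_mid and reader between 0.15 and 0.16 m and value of joint plunger below 0.0025 m and contact force between the fingers and plunger above 1 N); the arm keeps its last pose, push and grip.
It fails at once if the pin is pulled clear, or the carriage moved, while the toggle is not off (value of joint toggle below 0.5 rad and (value of joint plunger above 0.0135 m or distance of carriage_mid from where it was at the start of the episode above 0.01 m)).
It fails at once if a loose bystander is disturbed (moved over 25 mm) (distance of any of petri_dish, bench_timer, wax_block, marker_pen from where it was at the start of the episode above 0.025 m).
It also fails if it takes over 48 s, if anything falls off the work surface, if the arm or the gripper's body presses on something with over 40 N, if the wrist force passes 120 N, or if a joint passes its speed limit or range.

## Robot

A 7-joint arm with a two-finger parallel gripper is mounted at the origin on a cart in front of the work surface, level with it; the furniture and walls round the work are solid. World frame = base frame: x ahead of the robot, y to its left, z up, the work surface at z = 0. Lengths are in m, angles in rad, forces in N, time in s.
With the tool pointing down it reaches from about 0.4 to 0.85 m from the base axis. Payload 4.5 kg.
Tool frame: the origin (TCP) lies midway between the tips of the shut fingers; the grasp point (between the pads) lies behind it (r.grip_point_offset is the z of the grasp point in the tool frame, in m); z points along the fingers, y is the line along which they close (so a half turn about z gives the same grasp; the last joint's range is limited). The gripper opens to 88 mm and grips with 3 to 60 N. Pads are 18 mm wide; open, the fingers measure 123 mm over their backs; the gripper's body (75 mm by 187 mm) begins 45 mm behind the grasp point.
Start: joints at [-1.073, 0.689, -0.195, 1.565, 0.157, 0.902, -0.215], TCP at [0.28, 0.559, 0.207] pointing down, gripper open.
Joint ranges: [-3.01, 3.01], [-0.46, 2.08], [-1.47, 1.51], [0.13, 2.56], [-1, 4.14], [0.04, 2.09], [-2.66, 2.66]. Speed limits (rad/s): [2.57, 2.57, 3.14, 3.14, 3.14, 3.14, 3.14].

## Interface

Orientations are given as a unit quaternion [x, y, z, w].
In Python, from plant import r, optics, workorder gives the robot as it stands.
- The arm moves only by the shell command python3 -m creep 'ROWS' [FORCE]. ROWS is JSON, a list of rows, each an object of numbers: "grip": the gripper command: -1 is shut, 1 is fully open, values between are in proportion; "tx", "ty", "tz": the shift along the tool's x, y, z in cm; "spin": the turn about the tool's z in degrees. In form: [{"grip": .., "tx": .., "ty": .., "tz": .., "spin": ..}, ...]. A call has 1 to 8 rows; each row shifts and turns the commanded pose from where the row before left it, along the tool's axes as they then stand; what a row does not reach is not made up. A row lasts 1/12 s, in which the tool goes at most 41.7 mm and 7.16 degrees, less where a joint would pass 70% of its speed; a pose out of reach is approached as far as the arm can. A call with a gripper value outside its range is refused whole. The fingers move at their own pace and stop on an object; FORCE is the grip in N (left out, the last holds). Time passes only in rows, so rows that do not move let the fingers close. It gives the time, the measured TCP pose, the force, the opening and the grip force at its end, in the units of the state.
- r.get_state(): the state, without advancing time (a new reading comes with each control period).
- optics.snapshot(name): name is "scene" or "side" or "wrist"; returns (picture, depth): 384x512x3 uint8, red, green, blue; 384x512 float32, m along the optical axis (not along the pixel's ray), 0 where there is no reading.
- optics.get_calibration(name): a dict with "fx", "fy", "cx", "cy" (pixels), "D" ([k1, k2, p1, p2, k3] as OpenCV has them; the pictures are not rectified), "extrinsics" (4x4, takes a point from world to camera coordinates). Camera axes: x right, y down, z forward; pixel columns grow to the right and rows downward; lengths in m; the calibration is good to about 2 mm. A picture is of the moment at which its call begins: read the wrist's pose just before it. get_calibration takes no time and is no camera call; for the wrist camera it gives the pose at the moment of the call.
- workorder.finish_job(): hands the job in; it is judged then, once.
The state is a dict: "clock": time; "q": joint angles; "qd": joint speeds; "joint_torque": joint torques, N m; "tool_pos": TCP position; "eef_rot": TCP orientation; "contact_force": force on the tool from outside, world axes, zero at the start; "moment": the same for the moment, N m; "opening": opening from 0.0 (shut) to 1.0 (fully open); "finger_force": force on a finger pad.
Only numpy, scipy, OpenCV 4.12 (cv2) and the standard library are available. Lean on these libraries where they do the work, as an engineer would, in place of code of your own. Each camera call takes 0.05 s, during which the arm holds its last target. There are 200 camera calls.

## Working session

There is one attempt and no reset: what is moved stays moved. The work goes in short steps, Python scripts to look and compute and a shell command to move; the robot and the scene stay as the last step left them, time stands still between calls to the robot, and variables do not carry over. Pictures are saved under pics/ and viewed, at most 10 in all, crops included, and the job is handed in when it is done.

```bash
ls; mkdir -p pics; cat > h.py <<'E'
import numpy as np, cv2
from plant import r, optics, workorder
def snap(n):
    c=optics.get_calibration(n); p,d=optics.snapshot(n); return p,d,c
def save(p,f): cv2.imwrite('pics/'+f,cv2.cvtColor(p,cv2.COLOR_RGB2BGR))
def K(c): return np.array([[c['fx'],0,c['cx']],[0,c['fy'],c['cy']],[0,0,1.]])
def ray(c,u,v):
    n=cv2.undistortPoints(np.array([[[u,v]]],float),K(c),np.array(c['D'],float)).ravel()
    E=np.array(c['extrinsics']);R,t=E[:3,:3],E[:3,3]
    return -R.T@t, R.T@np.array([n[0],n[1],1.])
def plane(c,u,v,z):
    o,d=ray(c,u,v); return o+d*(z-o[2])/d[2]
def dep(c,D,u,v):
    o,d=ray(c,u,v); return o+d*D[int(v),int(u)]
def cloud(c,D):
    h,w=D.shape; uv=np.stack(np.meshgrid(np.arange(w),np.arange(h)),-1).reshape(-1,1,2).astype(float)
    n=cv2.undistortPoints(uv,K(c),np.array(c['D'],float)).reshape(h,w,2)
    P=np.dstack([n,np.ones((h,w))])*D[...,None]
    E=np.array(c['extrinsics']); return (P-E[:3,3])@E[:3,:3]
def proj(c,P):
    E=np.array(c['extrinsics']); return cv2.projectPoints(np.atleast_2d(np.array(P,float)),cv2.Rodrigues(E[:3,:3])[0],E[:3,3],K(c),np.array(c['D'],float))[0].reshape(-1,2)
E
python3 - <<'E'
from h import *
out=[]
for n in ['scene','side']:
    p,d,c=snap(n); np.savez(n+'.npz',p=p,d=d); save(p,n+'0.png'); o,dd=ray(c,256,192); print(n,o,dd)
s=r.get_state(); print(s['clock'],s['tool_pos'],s['eef_rot'],s['opening'],r.grip_point_offset,s['contact_force'])
E
```

```text
pics
scene [-0.28852583  0.73469039  0.6919243 ] [ 0.67999177 -0.53738575 -0.49893368]
side [0.28524492 1.60534189 0.76829476] [ 0.15199178 -0.90577362 -0.39575326]
0.1 [0.27936407 0.55841633 0.20581382] [ 2.29779247e-01  9.73242446e-01 -7.91029976e-04 -1.16345489e-04] 0.9989535681728495 -0.0187 [ 0.13256031 -0.18565915 -0.20952681]
```

View pics/scene0.png

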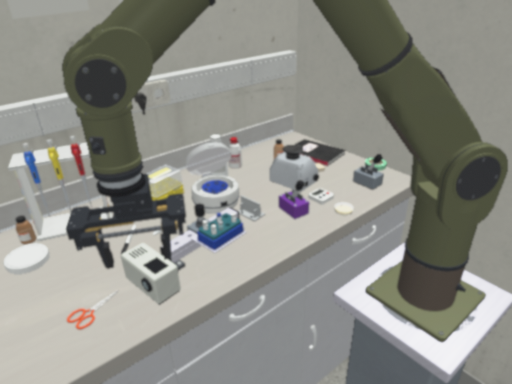

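View pics/side0.png

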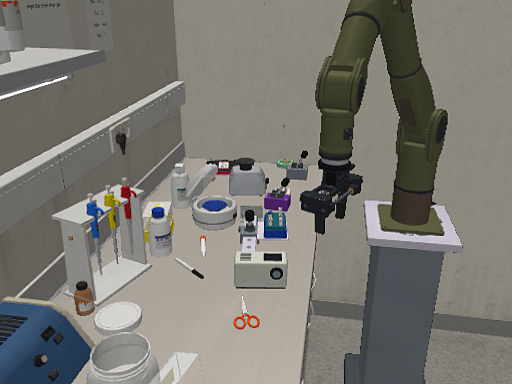

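The scene view shows the reader (white housing with black port) at (150,270), the carriage with blue vials at (218,228) and its knob near (200,210). The low steel bracket is at (250,207). Two things could be the isolator: the purple box at (293,203), which is the look-alike to leave alone, and the grey box at (368,175), which fits the description. I'll measure them and enlarge.

```bash
python3 - <<'E'
from h import *
for n,L in [('scene',dict(knob=(200,211),vial=(225,215),reader=(150,258),rdrback=(140,252),bracket=(250,205),purple=(293,200),iso=(366,172),isot=(376,160),dish=(27,257),timer=(320,195),wax=(344,209),)),('side',dict(knob=(250,216),vial=(275,215),reader=(261,255),purple=(277,195),iso=(297,165),isot=(304,155)))]:
    z=np.load(n+'.npz');c=optics.get_calibration(n)
    for k,(u,v) in L.items(): print(n,k,dep(c,z['d'],u,v).round(3))
a=np.load('scene.npz')['p'][135:235,180:400]; b=np.load('side.npz')['p'][145:295,210:320]
save(np.vstack([cv2.resize(a,(660,300),interpolation=3),cv2.resize(cv2.copyMakeBorder(b,0,0,0,110),(660,450),interpolation=3)[:300]]),'crop1.png')
E
```

```text
scene knob [0.519 0.293 0.116]
scene vial [0.476 0.241 0.101]
scene reader [0.462 0.475 0.086]
scene rdrback [0.496 0.485 0.089]
scene bracket [0.553 0.095 0.037]
scene purple [ 0.458 -0.001  0.059]
scene iso [ 0.43  -0.329  0.054]
scene isot [ 0.401 -0.337  0.109]
scene dish [0.767 0.705 0.023]
scene timer [ 0.472 -0.141  0.016]
scene wax [ 0.362 -0.134  0.015]
side knob [0.522 0.305 0.118]
side vial [0.452 0.24  0.096]
side reader [0.461 0.47  0.083]
side purple [ 0.477 -0.007  0.058]
side iso [ 0.431 -0.337  0.06 ]
side isot [ 0.403 -0.337  0.108]Traceback (most recent call last):
  File "<stdin>", line 6, in <module>
cv2.error: OpenCV(4.12.0) :-1: error: (-5:Bad argument) in function 'copyMakeBorder'
> Overload resolution failed:
>  - copyMakeBorder() missing required argument 'borderType' (pos 6)
>  - copyMakeBorder() missing required argument 'borderType' (pos 6)
```

```bash
python3 - <<'E'
from h import *
a=np.load('scene.npz')['p'][135:235,180:400]; b=np.load('side.npz')['p'][145:295,210:430]
save(np.vstack([cv2.resize(a,(660,300),interpolation=3),cv2.resize(b,(440,300),interpolation=3)[:, :440].copy() if 0 else np.hstack([cv2.resize(b,(440,300),interpolation=3),np.zeros((300,220,3),np.uint8)])]),'crop1.png')
Q=[]
for n in ['scene','side']:
    z=np.load(n+'.npz');c=optics.get_calibration(n);P=cloud(c,z['d']);ok=z['d']>0
    def sel(x0,x1,y0,y1,z0,z1): return ok&(P[...,0]>x0)&(P[...,0]<x1)&(P[...,1]>y0)&(P[...,1]<y1)&(P[...,2]>z0)&(P[...,2]<z1)
    def rect(name,m):
        if m.sum()<5: print(n,name,'few');return
        q=P[m]; (cx,cy),(w,h),an=cv2.minAreaRect((q[:,:2]*1000).astype(np.float32)); print(n,name,m.sum(),'c',round(cx,1),round(cy,1),'wh',round(w,1),round(h,1),'ang',round(an,1),'z',q[:,2].min().round(3),q[:,2].max().round(3), 'mean',q.mean(0).round(3))
    rect('isotop',sel(.35,.5,-.42,-.25,.040,.053))
    rect('isotog',sel(.35,.5,-.42,-.25,.075,.14))
    dark=z['p'].max(2)<70
    rect('toggrip',sel(.35,.5,-.42,-.25,.085,.14)&dark)
    rect('knobdark',sel(.48,.6,.2,.4,.1,.16)&dark)
    rect('knobtop',sel(.48,.6,.2,.4,.125,.16)&dark)
    rect('readertop',sel(.35,.65,.38,.58,.077,.092))
    rect('vials',sel(.40,.5,.15,.36,.085,.13))
    rect('block',sel(.40,.5,.15,.36,.09,.106))
    rect('purpletop',sel(.38,.55,-.09,.08,.042,.053))
E
```

```text
scene isotop 182 c 432.4 -342.7 wh 91.1 63.4 ang 4.5 z 0.04 0.053 mean [ 0.424 -0.337  0.047]
scene isotog 87 c 408.1 -346.1 wh 25.0 37.5 ang 78.2 z 0.075 0.126 mean [ 0.405 -0.343  0.107]
scene toggrip 43 c 400.1 -342.2 wh 22.0 15.7 ang 38.5 z 0.098 0.126 mean [ 0.4   -0.341  0.113]
scene knobdark 82 c 521.0 293.3 wh 20.7 16.6 ang 66.0 z 0.102 0.132 mean [0.518 0.295 0.12 ]
scene knobtop 31 c 520.1 292.7 wh 18.7 15.7 ang 55.9 z 0.125 0.132 mean [0.521 0.294 0.129]
scene readertop 1170 c 460.0 482.7 wh 146.3 70.1 ang 8.9 z 0.077 0.09 mean [0.452 0.486 0.085]
scene vials 832 c 446.4 281.3 wh 69.2 109.2 ang 9.6 z 0.085 0.125 mean [0.438 0.287 0.102]
scene block 575 c 446.9 281.3 wh 68.1 107.6 ang 8.5 z 0.09 0.106 mean [0.44  0.286 0.099]
scene purpletop 222 c 477.8 -17.5 wh 58.9 93.3 ang 86.1 z 0.042 0.052 mean [ 0.468 -0.011  0.048]
side isotop 98 c 431.7 -339.5 wh 88.0 66.3 ang 1.2 z 0.04 0.053 mean [ 0.431 -0.335  0.046]
side isotog 56 c 407.9 -341.4 wh 33.8 28.5 ang 0.4 z 0.076 0.126 mean [ 0.407 -0.343  0.104]
side toggrip 39 c 403.9 -341.5 wh 25.8 28.6 ang 1.9 z 0.094 0.126 mean [ 0.404 -0.342  0.11 ]
side knobdark 91 c 527.1 294.6 wh 24.9 30.3 ang 9.9 z 0.1 0.131 mean [0.526 0.298 0.117]
side knobtop 27 c 525.9 291.9 wh 26.8 20.2 ang 87.5 z 0.126 0.131 mean [0.527 0.293 0.128]
side readertop 733 c 461.0 483.7 wh 143.4 72.4 ang 8.1 z 0.077 0.089 mean [0.459 0.489 0.083]
side vials 435 c 447.1 281.9 wh 68.1 109.5 ang 8.7 z 0.085 0.123 mean [0.446 0.294 0.1  ]
side block 264 c 447.6 282.2 wh 67.1 107.2 ang 8.7 z 0.09 0.106 mean [0.446 0.293 0.098]
side purpletop 128 c 478.3 -16.0 wh 59.1 90.1 ang 84.9 z 0.042 0.053 mean [ 0.473 -0.01   0.047]
```

View pics/crop1.png

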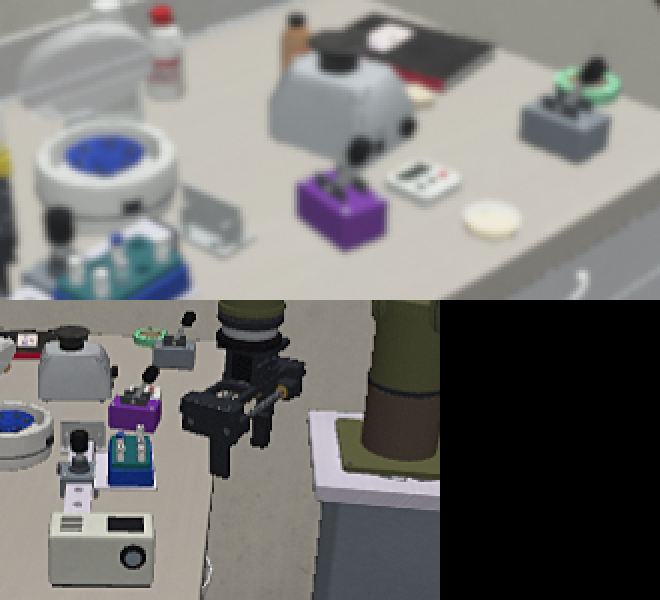

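Crop confirms: the purple box (scene 293,203) is the look-alike. The grey box (scene 368,175) carries a black-gripped toggle leaning towards the robot at about (0.404,-0.342), and that is the isolator. The knob is at about (0.525,0.294), the stage yaw is about 8.7° and the reader is on its +y side. I'll raise, shut the gripper and turn first.

```bash
cat >> h.py <<'E'
def need(x,y,z):
    from scipy.spatial.transform import Rotation as R
    s=r.get_state(); R_=R.from_quat(s['eef_rot']); M=R_.as_matrix()
    print('t',round(s['clock'],2),'pos',np.round(s['tool_pos'],4),'F',np.round(s['contact_force'],1),'open',round(s['opening'],3),'ff',np.round(s['finger_force'],1))
    print('yaxis deg',np.degrees(np.arctan2(M[1,1],M[0,1])).round(2),'z',M[:,2].round(3),'need cm',(M.T@(np.array([x,y,z])-s['tool_pos'])*100).round(2))
E
python3 -m creep '[{"grip":-1,"tx":0,"ty":0,"tz":-2,"spin":-6},{"grip":-1,"tx":0,"ty":0,"tz":-2,"spin":-6},{"grip":-1,"tx":0,"ty":0,"tz":-2,"spin":-6},{"grip":-1,"tx":0,"ty":0,"tz":0,"spin":-6},{"grip":-1,"tx":0,"ty":0,"tz":0,"spin":-6},{"grip":-1,"tx":-3,"ty":-2,"tz":0,"spin":0},{"grip":-1,"tx":-3,"ty":-2,"tz":0,"spin":0},{"grip":-1,"tx":0,"ty":0,"tz":0,"spin":0}]' 10
python3 - <<'E'
from h import *
need(.5,.1,.26)
z=np.load('side.npz');c=optics.get_calibration('side');P=cloud(c,z['d']);ok=z['d']>0
for y in np.arange(-.45,.4,.1):
    m=ok&(abs(P[...,1]-y)<.05)&(P[...,0]>.35)&(P[...,0]<.65); print(round(y,2),P[m][:,2].max().round(3) if m.sum() else None)
E
```

```text
clock: 0.77
tool_pos: [0.3511, 0.5166, 0.2656]
eef_rot: [-0.024, 1.0, -0.003, 0.003]
contact_force: [2.4, -0.7, -0.5]
opening: 0.416
finger_force: 0.0
t 0.77 pos [0.3511 0.5166 0.2656] F [ 2.4 -0.7 -0.5] open 0.416 ff 0.0
yaxis deg 92.78 z [ 0.006 -0.006 -1.   ] need cm [-12.85 -42.33   0.89]
-0.45 0.023
-0.35 0.126
-0.25 0.094
-0.15 0.135
-0.05 0.127
0.05 0.074
0.15 0.073
0.25 0.131
0.35 0.129
```

```bash
python3 -m creep '[{"grip":-1,"tx":-1.6,"ty":-3.8,"tz":0,"spin":0},{"grip":-1,"tx":-1.6,"ty":-3.8,"tz":0,"spin":0},{"grip":-1,"tx":-1.6,"ty":-3.8,"tz":0,"spin":0},{"grip":-1,"tx":-1.6,"ty":-3.8,"tz":0,"spin":0},{"grip":-1,"tx":-1.6,"ty":-3.8,"tz":0,"spin":0},{"grip":-1,"tx":-1.6,"ty":-3.8,"tz":0,"spin":0},{"grip":-1,"tx":-1.6,"ty":-3.8,"tz":0,"spin":0},{"grip":-1,"tx":-1.6,"ty":-3.8,"tz":0,"spin":0}]'
python3 -m creep '[{"grip":-1,"tx":0,"ty":-4,"tz":0,"spin":0},{"grip":-1,"tx":0,"ty":-4,"tz":0,"spin":0},{"grip":-1,"tx":0,"ty":-4,"tz":0,"spin":0},{"grip":-1,"tx":0,"ty":-4,"tz":0,"spin":0},{"grip":-1,"tx":0,"ty":-4,"tz":0,"spin":0},{"grip":-1,"tx":0,"ty":-4,"tz":0,"spin":0},{"grip":-1,"tx":0,"ty":-4,"tz":0,"spin":0},{"grip":-1,"tx":0,"ty":-4,"tz":0,"spin":0}]'
python3 - <<'E'
from h import *
need(.355,-.345,.265)
E
```

```text
clock: 1.43
tool_pos: [0.4881, 0.2247, 0.2663]
eef_rot: [-0.03, 1.0, -0.0, -0.0]
contact_force: [0.2, 0.2, -0.4]
opening: 0.007
finger_force: 0.0
clock: 2.1
tool_pos: [0.5064, -0.0946, 0.2663]
eef_rot: [-0.03, 1.0, -0.0, -0.0]
contact_force: [0.7, 0.4, -0.1]
opening: 0.008
finger_force: 0.0
t 2.1 pos [ 0.5064 -0.0946  0.2663] F [ 0.7  0.4 -0.1] open 0.008 ff 0.0
yaxis deg 93.41 z [-0.001 -0.    -1.   ] need cm [ 16.6  -24.09   0.14]
```

```bash
python3 -m creep '[{"grip":-1,"tx":2.3,"ty":-3.3,"tz":0,"spin":0},{"grip":-1,"tx":2.3,"ty":-3.3,"tz":0,"spin":0},{"grip":-1,"tx":2.3,"ty":-3.3,"tz":0,"spin":0},{"grip":-1,"tx":2.3,"ty":-3.3,"tz":0,"spin":0},{"grip":-1,"tx":2.3,"ty":-3.3,"tz":0,"spin":0},{"grip":-1,"tx":2.3,"ty":-3.3,"tz":0,"spin":0},{"grip":-1,"tx":2.3,"ty":-3.3,"tz":0,"spin":0},{"grip":-1,"tx":0,"ty":0,"tz":0,"spin":0}]'
python3 - <<'E'
from h import *
p,d,c=snap('wrist'); save(p,'w1.png')
need(.355,-.345,.1)
E
```

```text
clock: 2.77
tool_pos: [0.3533, -0.3409, 0.2657]
eef_rot: [-0.023, 1.0, -0.002, -0.003]
contact_force: [0.1, 1.1, 0.0]
opening: 0.002
finger_force: 0.0
t 2.82 pos [ 0.3563 -0.337   0.2659] F [0.1 0.1 0.6] open 0.006 ff 0.0
yaxis deg 92.83 z [-0.003 -0.001 -1.   ] need cm [ 0.12 -0.78 16.59]
```

View pics/w1.png

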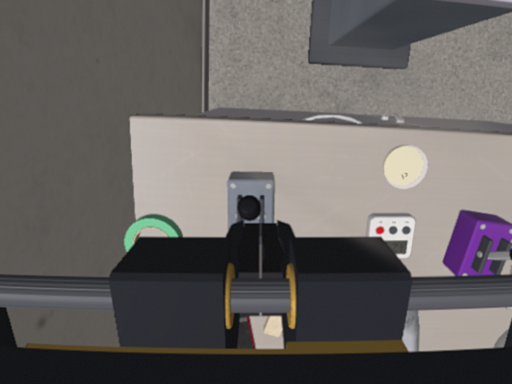

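The wrist view shows the isolator at (250,200) with its toggle knob at (249,208), in line with the fingers. I'll go down beside it on the robot side, then push to +x.

```bash
python3 -m creep '[{"grip":-1,"tx":0.2,"ty":-0.7,"tz":3,"spin":0},{"grip":-1,"tx":0,"ty":0,"tz":3.5,"spin":0},{"grip":-1,"tx":0,"ty":0,"tz":3.5,"spin":0},{"grip":-1,"tx":0,"ty":0,"tz":3.5,"spin":0},{"grip":-1,"tx":0,"ty":0,"tz":3,"spin":0},{"grip":-1,"tx":0,"ty":0,"tz":0,"spin":0},{"grip":-1,"tx":0,"ty":0,"tz":0,"spin":0}]'
python3 -m creep '[{"grip":-1,"tx":-1,"ty":0,"tz":0,"spin":0},{"grip":-1,"tx":-1,"ty":0,"tz":0,"spin":0},{"grip":-1,"tx":-1,"ty":0,"tz":0,"spin":0},{"grip":-1,"tx":-1,"ty":0,"tz":0,"spin":0},{"grip":-1,"tx":-1,"ty":0,"tz":0,"spin":0},{"grip":-1,"tx":-1,"ty":0,"tz":0,"spin":0},{"grip":-1,"tx":-1,"ty":0,"tz":0,"spin":0},{"grip":-1,"tx":-0.6,"ty":0,"tz":0,"spin":0}]'
python3 - <<'E'
from h import *
need(.435,-.345,.1)
for n in ['scene','side']:
    p,d,c=snap(n);P=cloud(c,d);m=(d>0)&(P[...,0]>.35)&(P[...,0]<.5)&(P[...,1]>-.38)&(P[...,1]<-.3)&(P[...,2]>.085)&(P[...,2]<.14); 
    print(n,m.sum(),P[m].mean(0).round(3),P[m][:,0].max())
    if n=='side': save(cv2.resize(p[120:220,220:370],(750,500),interpolation=3),'s1.png')
E
```

```text
clock: 3.4
tool_pos: [0.3584, -0.3382, 0.1008]
eef_rot: [-0.031, 1.0, 0.001, -0.001]
contact_force: [0.3, -0.2, 0.6]
opening: 0.004
finger_force: 0.0
clock: 4.07
tool_pos: [0.4364, -0.335, 0.1016]
eef_rot: [-0.03, 1.0, -0.0, 0.001]
contact_force: [0.2, -0.7, -0.2]
opening: 0.001
finger_force: 0.0
t 4.07 pos [ 0.4364 -0.335   0.1016] F [ 0.2 -0.7 -0.2] open 0.001 ff 0.0
yaxis deg 93.48 z [ 0.001 -0.    -1.   ] need cm [ 0.2  -0.99  0.16]
scene 89 [ 0.406 -0.341  0.113] 0.44340185172945684
side 60 [ 0.41  -0.339  0.112] 0.44651980587918644
```

View pics/s1.png

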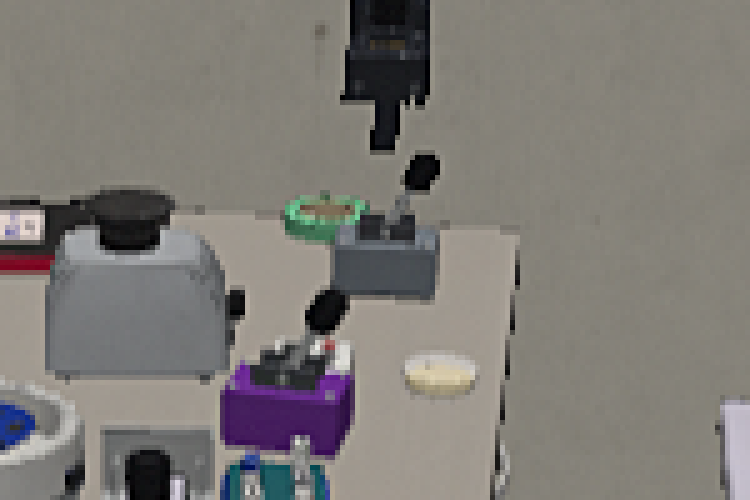

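The side view shows the toggle at (424,172) in the crop, still on. The finger tips at (384,150) look above or behind it. I'll compare the tip's reported position with its imaged one.

```bash
python3 - <<'E'
from h import *
s=r.get_state();print(s['tool_pos'],s['q'])
for n in ['side','scene']:
    p,d,c=snap(n); print(n,'tcp proj',proj(c,[s['tool_pos'],[.404,-.342,.108]]).round(1))
    if n=='side':
        for v in range(138,158,2): print(v,[(round(float(d[v,u]),2),dep(c,d,u,v).round(2).tolist()) for u in (296,304)])
    else: save(cv2.resize(p[100:220,300:450],(750,600),interpolation=3),'sc1.png')
E
```

```text
[ 0.43599643 -0.33495263  0.10148074] [ 0.72442429  0.75036831 -0.25569713  1.88694166  0.33758948  0.54499855
  1.87602106]
side tcp proj [[296.2 156.1]
 [303.9 154.5]]
138 [(1.93, [0.43, -0.25, 0.21]), (1.93, [0.4, -0.25, 0.21])]
140 [(1.92, [0.43, -0.24, 0.2]), (1.92, [0.4, -0.24, 0.2])]
142 [(0.0, [0.29, 1.61, 0.77]), (2.25, [0.42, -0.56, 0.1])]
144 [(2.01, [0.44, -0.32, 0.16]), (2.24, [0.42, -0.55, 0.09])]
146 [(2.01, [0.44, -0.31, 0.15]), (2.26, [0.42, -0.56, 0.08])]
148 [(2.01, [0.44, -0.32, 0.14]), (2.26, [0.42, -0.56, 0.07])]
150 [(2.02, [0.44, -0.32, 0.13]), (2.26, [0.42, -0.56, 0.06])]
152 [(2.29, [0.46, -0.57, 0.04]), (2.04, [0.4, -0.34, 0.12])]
154 [(2.26, [0.45, -0.54, 0.04]), (2.05, [0.4, -0.34, 0.11])]
156 [(2.29, [0.45, -0.56, 0.02]), (2.04, [0.4, -0.34, 0.1])]
scene tcp proj [[367.2 158.8]
 [376.3 159.5]]
```

View pics/sc1.png

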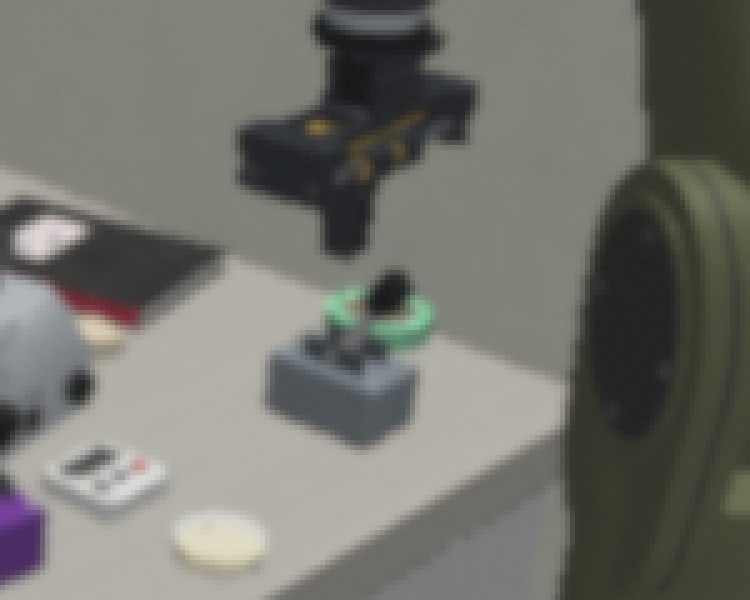

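The scene view shows the tip at crop (345,252), above the toggle at (388,293). Both views put the fingertips about 25 mm above the reported TCP, so I'll measure that offset properly, in the start pictures too.

```bash
python3 - <<'E'
from h import *
s=r.get_state(); t=s['tool_pos']
print('now',t)
def tri(a,b):
    A=np.zeros((3,3));v=np.zeros(3)
    for o,d in (a,b):
        d=d/np.linalg.norm(d);M=np.eye(3)-np.outer(d,d);A+=M;v+=M@o
    x=np.linalg.solve(A,v); return x,[np.linalg.norm(np.cross(x-o,d/np.linalg.norm(d))) for o,d in (a,b)]
cs=optics.get_calibration('scene');cd=optics.get_calibration('side')
for n in ['scene','side']:
    p,d,c=snap(n);P=cloud(c,d)
    m=(d>0)&(abs(P[...,0]-t[0])<.035)&(abs(P[...,1]-t[1])<.05)&(P[...,2]>.115)&(P[...,2]<.17)&(p.max(2)<80)
    q=P[m];print(n,m.sum(),'x',q[:,0].min().round(3),q[:,0].max().round(3),'y',q[:,1].min().round(3),q[:,1].max().round(3),'zmin',q[:,2].min().round(3))
    for z0 in (.12,.13,.14): 
        k=q[(q[:,2]>z0)&(q[:,2]<z0+.01)]; print(z0,len(k),k.mean(0).round(3) if len(k) else '')
print(tri(ray(cs,369,150.5),ray(cd,296.5,151)))
# start: opened fingers
for n in ['scene','side']:
    z=np.load(n+'.npz');c=optics.get_calibration(n);P=cloud(c,z['d']);t0=np.array([.2794,.5584,.2058])
    m=(z['d']>0)&(np.linalg.norm(P[...,:2]-t0[:2],axis=-1)<.08)&(P[...,2]>.15)&(P[...,2]<.32); q=P[m]
    print('start',n,m.sum(),'zmin',np.sort(q[:,2])[:8].round(3), q[q[:,2]<q[:,2].min()+.015].mean(0).round(3))
c=optics.get_calibration('wrist');o,d=ray(c,256,192);print('wristcam',o,d)
E
```

```text
now [ 0.43379996 -0.33528303  0.10125087]
scene 88 x 0.399 0.441 y -0.355 -0.314 zmin 0.115
0.12 7 [ 0.402 -0.347  0.124]
0.13 2 [ 0.426 -0.334  0.138]
0.14 21 [ 0.429 -0.326  0.144]
side 48 x 0.4 0.442 y -0.357 -0.307 zmin 0.116
0.12 4 [ 0.403 -0.342  0.122]
0.13 4 [ 0.432 -0.321  0.138]
0.14 12 [ 0.434 -0.321  0.145]
(array([ 0.43729885, -0.34230595,  0.12604011]), [np.float64(0.004017521601351613), np.float64(0.004017521601351642)])
start scene 948 zmin [0.238 0.239 0.239 0.24  0.24  0.24  0.24  0.24 ] [0.276 0.57  0.247]
start side 573 zmin [0.236 0.236 0.237 0.237 0.238 0.238 0.238 0.238] [0.278 0.563 0.244]
wristcam [ 0.36335334 -0.33947555  0.27893573] [ 0.29530591  0.00420545 -0.95582982]
```

Both views, at the start and now, agree that the fingertips sit about 31 mm above the reported z, with x and y good. So true tip z is about reported + 0.031, and I'll use that. I'll back off, go 3.5 cm lower and push again.

```bash
python3 -m creep '[{"grip":-1,"tx":2.6,"ty":-0.3,"tz":-0.3,"spin":0},{"grip":-1,"tx":2.6,"ty":-0.3,"tz":0,"spin":0},{"grip":-1,"tx":2.6,"ty":-0.2,"tz":0,"spin":0},{"grip":-1,"tx":0,"ty":0,"tz":0,"spin":0},{"grip":-1,"tx":0,"ty":0,"tz":1.8,"spin":0},{"grip":-1,"tx":0,"ty":0,"tz":2,"spin":0},{"grip":-1,"tx":0,"ty":0,"tz":0,"spin":0},{"grip":-1,"tx":0,"ty":0,"tz":0,"spin":0}]'
python3 -m creep '[{"grip":-1,"tx":-1.2,"ty":0,"tz":0,"spin":0},{"grip":-1,"tx":-1.2,"ty":0,"tz":0,"spin":0},{"grip":-1,"tx":-1,"ty":0,"tz":0,"spin":0},{"grip":-1,"tx":-1,"ty":0,"tz":0,"spin":0},{"grip":-1,"tx":-1,"ty":0,"tz":0,"spin":0},{"grip":-1,"tx":-1,"ty":0,"tz":0,"spin":0},{"grip":-1,"tx":-1,"ty":0,"tz":0,"spin":0},{"grip":-1,"tx":-0.8,"ty":0,"tz":0,"spin":0}]'
python3 - <<'E'
from h import *
need(.435,-.345,.066)
for n in ['scene','side']:
    p,d,c=snap(n);P=cloud(c,d);m=(d>0)&(P[...,0]>.35)&(P[...,0]<.52)&(P[...,1]>-.38)&(P[...,1]<-.3)&(P[...,2]>.075)&(P[...,2]<.125)&(p.max(2)<80); 
    print(n,m.sum(),P[m].mean(0).round(3),P[m][:,0].min(),P[m][:,0].max())
    if n=='side': save(cv2.resize(p[120:220,220:370],(750,500),interpolation=3),'s2.png')
E
```

```text
clock: 5.03
tool_pos: [0.3562, -0.3475, 0.0661]
eef_rot: [-0.03, 1.0, 0.001, -0.001]
contact_force: [0.5, -0.3, 0.5]
opening: 0.004
finger_force: 0.0
clock: 5.7
tool_pos: [0.4352, -0.343, 0.0661]
eef_rot: [-0.029, 1.0, 0.001, -0.005]
contact_force: [-16.8, -1.6, 10.4]
opening: 0.01
finger_force: 8.0
t 5.7 pos [ 0.4352 -0.343   0.0661] F [-16.8  -1.6  10.4] open 0.01 ff 8.0
yaxis deg 93.36 z [-0.009  0.001 -1.   ] need cm [ 0.03 -0.2   0.01]
scene 73 [ 0.44  -0.334  0.114] 0.4231753317521301 0.47191056325822217
side 63 [ 0.449 -0.337  0.11 ] 0.4234984578756388 0.4735128139967017
```

View pics/s2.png

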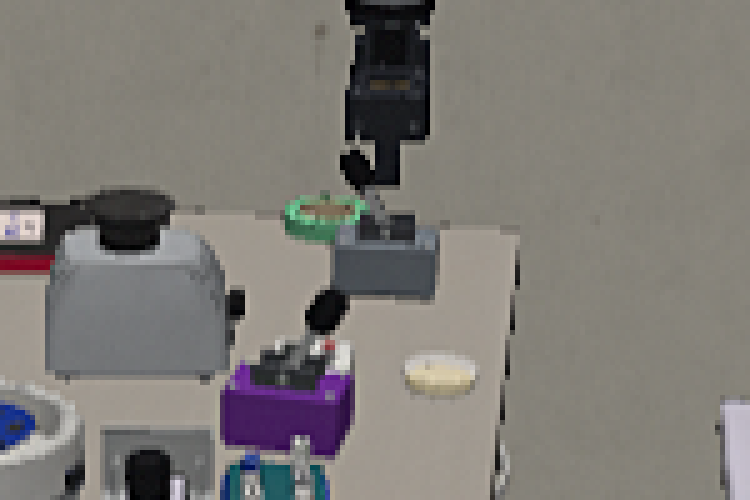

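The toggle now leans away from the robot (crop 355,165), past upright and on its off stop. I'll back off, lift, and carry over to the knob with the gripper opening.

```bash
python3 -m creep '[{"grip":-1,"tx":2,"ty":0,"tz":0,"spin":0},{"grip":-1,"tx":1,"ty":0,"tz":-2,"spin":0},{"grip":-1,"tx":0,"ty":0,"tz":-3.5,"spin":0},{"grip":-1,"tx":0,"ty":0,"tz":-3.5,"spin":0},{"grip":-1,"tx":0,"ty":0,"tz":-3.5,"spin":0},{"grip":-1,"tx":-1,"ty":3.6,"tz":0,"spin":0},{"grip":-1,"tx":-1,"ty":3.6,"tz":0,"spin":0},{"grip":-1,"tx":-1,"ty":3.6,"tz":0,"spin":0}]'
python3 -m creep '[{"grip":1,"tx":-0.6,"ty":3.8,"tz":0,"spin":0},{"grip":1,"tx":-1,"ty":3.8,"tz":0,"spin":0},{"grip":1,"tx":-1,"ty":3.8,"tz":0,"spin":0},{"grip":1,"tx":-1,"ty":3.8,"tz":0,"spin":0},{"grip":1,"tx":-1,"ty":3.8,"tz":0,"spin":0},{"grip":1,"tx":-1,"ty":3.8,"tz":0,"spin":0},{"grip":1,"tx":-1,"ty":3.8,"tz":0,"spin":0},{"grip":1,"tx":-1,"ty":3.8,"tz":0,"spin":0}]'
python3 - <<'E'
from h import *
need(.526,.293,.19)
E
```

```text
clock: 6.47
tool_pos: [0.4333, -0.2346, 0.1924]
eef_rot: [-0.029, 1.0, -0.0, 0.001]
contact_force: [0.9, -0.1, -0.5]
opening: 0.007
finger_force: 0.0
clock: 7.13
tool_pos: [0.4903, 0.0752, 0.1917]
eef_rot: [-0.03, 1.0, 0.0, 0.0]
contact_force: [0.0, -0.3, -0.8]
opening: 0.587
finger_force: 0.0
t 7.13 pos [0.4903 0.0752 0.1917] F [ 0.  -0.3 -0.8] open 0.587 ff 0.0
yaxis deg 93.46 z [ 0.  0. -1.] need cm [-4.87 21.52  0.17]
```

```bash
python3 -m creep '[{"grip":1,"tx":-0.8,"ty":3.6,"tz":0,"spin":0},{"grip":1,"tx":-0.8,"ty":3.6,"tz":0,"spin":0},{"grip":1,"tx":-0.8,"ty":3.6,"tz":0,"spin":0},{"grip":1,"tx":-0.8,"ty":3.6,"tz":0,"spin":0},{"grip":1,"tx":-0.8,"ty":3.6,"tz":0,"spin":0},{"grip":1,"tx":-0.8,"ty":3.4,"tz":0,"spin":0},{"grip":1,"tx":0,"ty":0,"tz":0,"spin":-5.3},{"grip":1,"tx":0,"ty":0,"tz":0,"spin":0}]'
python3 - <<'E'
from h import *
need(.526,.293,.19)
p,d,c=snap('wrist');save(p,'w2.png'); print(proj(c,[[.526,.293,.13],[.526,.293,.102]]).round(1))
P=cloud(c,d);m=(d>0)&(np.linalg.norm(P[...,:2]-[.526,.293],axis=-1)<.03)&(P[...,2]>.12)&(P[...,2]<.14)
q=P[m];print(m.sum(),q.mean(0) if len(q) else '',q.min(0) if len(q) else '',q.max(0) if len(q) else '')
for n in ['side']:
    p,d,c=snap(n);P=cloud(c,d);m=(d>0)&(abs(P[...,0]-.46)<.05)&(abs(P[...,1]+.34)<.05)&(P[...,2]>.08)&(P[...,2]<.14); print('toggle',P[m].mean(0).round(3))
E
```

```text
clock: 7.8
tool_pos: [0.5244, 0.2928, 0.1913]
eef_rot: [-0.08, 0.997, 0.001, -0.0]
contact_force: [0.3, -0.6, -0.5]
opening: 1.002
finger_force: 0.0
t 7.8 pos [0.5244 0.2928 0.1913] F [ 0.3 -0.6 -0.5] open 1.002 ff 0.0
yaxis deg 99.13 z [-0.001  0.002 -1.   ] need cm [-0.16 -0.    0.13]
[[259.9 189.4]
 [259.9 179.8]]
1042 [0.52521094 0.2890117  0.12739182] [0.51218877 0.2751717  0.12026685] [0.54116622 0.30330917 0.13046906]
toggle [ 0.458 -0.341  0.105]
```

View pics/w2.png

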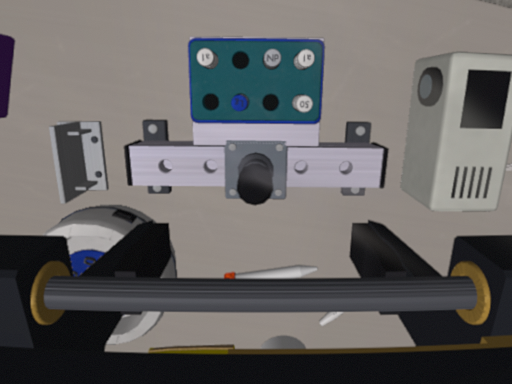

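The wrist view shows the knob at (255,180) on the carriage, with the reader (white, 460,130) at the +y end and the bracket (80,160) opposite. The knob measures (0.5265, 0.2895) with its top at z 0.130, as it should be. I'll descend and grip.

```bash
python3 -m creep '[{"grip":1,"tx":-0.15,"ty":-0.35,"tz":3,"spin":0},{"grip":1,"tx":0,"ty":0,"tz":3,"spin":0},{"grip":1,"tx":0,"ty":0,"tz":3,"spin":0},{"grip":1,"tx":0,"ty":0,"tz":2,"spin":0},{"grip":1,"tx":0,"ty":0,"tz":1.3,"spin":0},{"grip":1,"tx":0,"ty":0,"tz":0,"spin":0},{"grip":1,"tx":0,"ty":0,"tz":0,"spin":0}]' 15
python3 -m creep '[{"grip":-1,"tx":0,"ty":0,"tz":0,"spin":0},{"grip":-1,"tx":0,"ty":0,"tz":0,"spin":0},{"grip":-1,"tx":0,"ty":0,"tz":0,"spin":0},{"grip":-1,"tx":0,"ty":0,"tz":0,"spin":0},{"grip":-1,"tx":0,"ty":0,"tz":0,"spin":0},{"grip":-1,"tx":0,"ty":0,"tz":0,"spin":0},{"grip":-1,"tx":0,"ty":0,"tz":0,"spin":0},{"grip":-1,"tx":0,"ty":0,"tz":0,"spin":0}]' 15
python3 - <<'E'
from h import *
need(.526,.289,.065)
E
```

```text
clock: 8.48
tool_pos: [0.5272, 0.2841, 0.0683]
eef_rot: [-0.074, 0.997, -0.001, -0.001]
contact_force: [-1.0, -0.9, 0.3]
opening: 0.997
finger_force: 0.0
clock: 9.15
tool_pos: [0.5272, 0.286, 0.0686]
eef_rot: [-0.076, 0.997, 0.0, 0.0]
contact_force: [-0.3, -0.8, 0.8]
opening: 0.419
finger_force: 0.0
t 9.15 pos [0.5272 0.286  0.0686] F [-0.3 -0.8  0.8] open 0.419 ff 0.0
yaxis deg 98.73 z [ 0.  0. -1.] need cm [0.07 0.31 0.36]
```

```bash
python3 -m creep '[{"grip":-1,"tx":0,"ty":0.2,"tz":0.2,"spin":0},{"grip":-1,"tx":0,"ty":0,"tz":0,"spin":0},{"grip":-1,"tx":0,"ty":0,"tz":0,"spin":0},{"grip":-1,"tx":0,"ty":0,"tz":0,"spin":0},{"grip":-1,"tx":0,"ty":0,"tz":0,"spin":0},{"grip":-1,"tx":0,"ty":0,"tz":0,"spin":0}]' 40
python3 - <<'E'
from h import *
need(.526,.289,.065)
p,d,c=snap('side'); save(cv2.resize(p[150:290,190:340],(600,560),interpolation=3),'s3.png')
E
```

```text
clock: 9.65
tool_pos: [0.5269, 0.2888, 0.0666]
eef_rot: [-0.076, 0.997, 0.001, 0.0]
contact_force: [0.7, 3.1, 0.4]
opening: 0.314
finger_force: 40.0
t 9.65 pos [0.5269 0.2888 0.0666] F [0.7 3.1 0.4] open 0.314 ff 40.0
yaxis deg 98.75 z [ 0.     0.001 -1.   ] need cm [0.08 0.03 0.16]
```

View pics/s3.png

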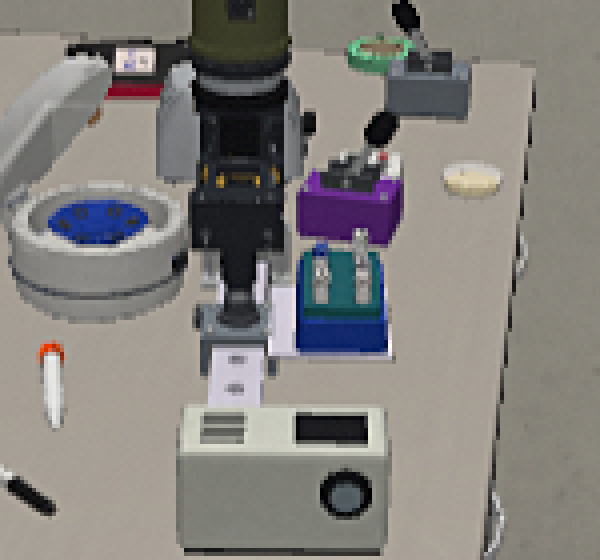

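The fingers hold the knob (crop 240,280) at 40 N, the toggle leans off, and nothing else has moved. Next: pull up 13 mm.

```bash
python3 -m creep '[{"grip":-1,"tx":0,"ty":0,"tz":-0.4,"spin":0},{"grip":-1,"tx":0,"ty":0,"tz":-0.4,"spin":0},{"grip":-1,"tx":0,"ty":0,"tz":-0.3,"spin":0},{"grip":-1,"tx":0,"ty":0,"tz":-0.2,"spin":0},{"grip":-1,"tx":0,"ty":0,"tz":0,"spin":0},{"grip":-1,"tx":0,"ty":0,"tz":0,"spin":0},{"grip":-1,"tx":0,"ty":0,"tz":0,"spin":0}]'
python3 - <<'E'
from h import *
need(.526,.289,.065)
E
```

```text
clock: 10.28
tool_pos: [0.527, 0.2878, 0.0793]
eef_rot: [-0.076, 0.997, -0.0, 0.0]
contact_force: [1.9, 2.8, -5.7]
opening: 0.313
finger_force: 40.0
t 10.28 pos [0.527  0.2878 0.0793] F [ 1.9  2.8 -5.7] open 0.313 ff 40.0
yaxis deg 98.72 z [ 0. -0. -1.] need cm [0.08 0.13 1.43]
```

```bash
python3 -m creep '[{"grip":-1,"tx":0,"ty":0.6,"tz":0,"spin":0},{"grip":-1,"tx":0,"ty":0.8,"tz":0,"spin":0},{"grip":-1,"tx":0,"ty":0.8,"tz":0,"spin":0},{"grip":-1,"tx":0,"ty":0.8,"tz":0,"spin":0},{"grip":-1,"tx":0,"ty":0.8,"tz":0,"spin":0},{"grip":-1,"tx":0,"ty":0.7,"tz":0,"spin":0},{"grip":-1,"tx":0,"ty":0,"tz":0,"spin":0},{"grip":-1,"tx":0,"ty":0,"tz":0,"spin":0}]'
python3 - <<'E'
from h import *
need(.5202,.3333,.0793)
p,d,c=snap('wrist')
g=cv2.cvtColor(p,cv2.COLOR_RGB2GRAY)
P=cloud(c,d);
for n in ['scene','side']:
    p,d,c=snap(n);P=cloud(c,d);m=(d>0)&(abs(P[...,0]-.44)<.06)&(P[...,1]>.15)&(P[...,1]<.42)&(P[...,2]>.09)&(P[...,2]<.106)
    (a,b),wh,an=cv2.minAreaRect((P[m][:,:2]*1000).astype(np.float32));print(n,a,b,wh,an)
E
```

```text
clock: 10.95
tool_pos: [0.5198, 0.3355, 0.0798]
eef_rot: [-0.077, 0.997, 0.002, 0.001]
contact_force: [3.5, 3.1, -6.1]
opening: 0.314
finger_force: 40.0
t 10.95 pos [0.5198 0.3355 0.0798] F [ 3.5  3.1 -6.1] open 0.314 ff 40.0
yaxis deg 98.83 z [ 0.001  0.004 -1.   ] need cm [-0.   -0.22  0.05]
scene 438.7860107421875 326.80316162109375 (65.38593292236328, 108.60523223876953) 8.384468078613281
side 440.2569580078125 327.8583984375 (65.83538818359375, 110.97847747802734) 6.370169639587402
```

The block moved 46 mm towards the reader, which matches. Lowering now and watching the force.

```bash
python3 -m creep '[{"grip":-1,"tx":0,"ty":-0.1,"tz":0.3,"spin":0},{"grip":-1,"tx":0,"ty":0,"tz":0.3,"spin":0},{"grip":-1,"tx":0,"ty":0,"tz":0.3,"spin":0},{"grip":-1,"tx":0,"ty":0,"tz":0.3,"spin":0},{"grip":-1,"tx":0,"ty":0,"tz":0,"spin":0},{"grip":-1,"tx":0,"ty":0,"tz":0,"spin":0},{"grip":-1,"tx":0,"ty":0,"tz":0,"spin":0}]'
python3 - <<'E'
from h import *
need(.5202,.3333,.0606)
E
```

```text
clock: 11.68
tool_pos: [0.5203, 0.332, 0.0678]
eef_rot: [-0.076, 0.997, 0.0, 0.0]
contact_force: [1.7, 4.9, -1.1]
opening: 0.312
finger_force: 40.0
t 11.68 pos [0.5203 0.332  0.0678] F [ 1.7  4.9 -1.1] open 0.312 ff 40.0
yaxis deg 98.73 z [ 0.     0.001 -1.   ] need cm [-0.01  0.13  0.72]
```

The pin went in: down 12 mm with no resistance. Pressing home.

```bash
python3 -m creep '[{"grip":-1,"tx":0,"ty":0.1,"tz":0.3,"spin":0},{"grip":-1,"tx":0,"ty":0,"tz":0.3,"spin":0},{"grip":-1,"tx":0,"ty":0,"tz":0.2,"spin":0},{"grip":-1,"tx":0,"ty":0,"tz":0.1,"spin":0},{"grip":-1,"tx":0,"ty":0,"tz":0,"spin":0},{"grip":-1,"tx":0,"ty":0,"tz":0,"spin":0},{"grip":-1,"tx":0,"ty":0,"tz":0,"spin":0}]'
python3 - <<'E'
from h import *
need(.5202,.3333,.0606)
E
```

```text
clock: 12.27
tool_pos: [0.5206, 0.3325, 0.0627]
eef_rot: [-0.076, 0.997, 0.0, 0.001]
contact_force: [-3.9, -2.5, 30.5]
opening: 0.312
finger_force: 40.0
t 12.27 pos [0.5206 0.3325 0.0627] F [-3.9 -2.5 30.5] open 0.312 ff 40.0
yaxis deg 98.7 z [ 0.002  0.    -1.   ] need cm [0.03 0.09 0.21]
```

30 N at 4 mm below the float height, so it is on a firm stop. I'll check the knob top's height in the depth views: home should be 0.124, and it read 0.130 when floating.

```bash
python3 - <<'E'
from h import *
s=r.get_state();k=np.array([.5202,.3333])
for n in ['wrist','scene','side']:
    p,d,c=snap(n);P=cloud(c,d);m=(d>0)&(np.linalg.norm(P[...,:2]-k,axis=-1)<.02)&(P[...,2]>.06)&(P[...,2]<.16)
    q=P[m];print(n,m.sum(),np.histogram(q[:,2],bins=np.arange(.06,.162,.004))[0])
    if n=='wrist':
        print(proj(c,[[*k,.124]]),proj(c,[[.45,.32,.101]])); save(p,'w3.png')
        print('ztop pct',np.percentile(q[(q[:,2]>.115)&(q[:,2]<.14)][:,2],[5,50,95]) if m.sum() else '')
E
```

```text
wrist 7167 [ 657  172  742  102  111  266    0    0   56  259  273  279  293  404
  691 2134  190   82  104  344    8    0    0    0    0]
[[262.07101742 273.51474284]] [[255.71014496  88.20252767]]
ztop pct [0.11651566 0.12266381 0.13876825]
scene 250 [ 7  9 15  4  5 15 10  1  5 11 17 15 10 19 15 31 24  6  7 12  9  2  0  1
  0]
side 102 [17 16 20 10  7 17  1  0  2  1  1  3  3  2  2  0  0  0  0  0  0  0  0  0
  0]
```

View pics/w3.png

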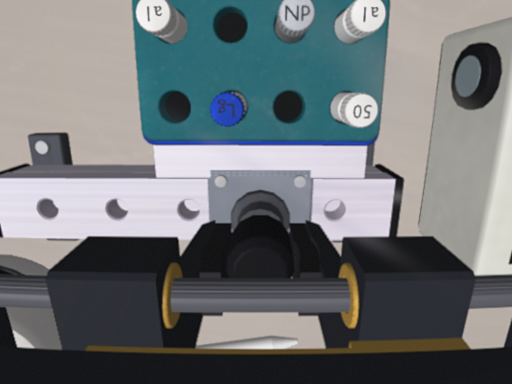

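The wrist view shows the carriage locked with one free hole left on the reader side (335,208) and three on the other, so it is in the right hole. The knob top is at about 0.1225, so it is home on its stop. I'll ease the press slightly for margin, check and hand in.

```bash
python3 -m creep '[{"grip":-1,"tx":0,"ty":0,"tz":-0.1,"spin":0},{"grip":-1,"tx":0,"ty":0,"tz":0,"spin":0},{"grip":-1,"tx":0,"ty":0,"tz":0,"spin":0},{"grip":-1,"tx":0,"ty":0,"tz":0,"spin":0}]'
python3 - <<'E'
from h import *
need(.5202,.3333,.0606)
p,d,c=snap('side');P=cloud(c,d);m=(d>0)&(abs(P[...,0]-.46)<.05)&(abs(P[...,1]+.34)<.05)&(P[...,2]>.08)&(P[...,2]<.14); print('toggle',P[m].mean(0).round(3))
s=r.get_state()
if 12<s['contact_force'][2]<32 and s['finger_force']>20 and P[m][:,0].mean()>.45: print(workorder.finish_job())
E
```

```text
clock: 12.75
tool_pos: [0.5205, 0.3325, 0.0628]
eef_rot: [-0.076, 0.997, 0.0, 0.001]
contact_force: [-2.4, -1.8, 24.5]
opening: 0.315
finger_force: 40.0
t 12.75 pos [0.5205 0.3325 0.0628] F [-2.4 -1.8 24.5] open 0.315 ff 40.0
yaxis deg 98.7 z [ 0.002  0.    -1.   ] need cm [0.02 0.09 0.22]
toggle [ 0.458 -0.34   0.105]
the job is handed in; nothing more can be done
None
```

The job is handed in at about 13 s, with no verdict returned: by my measurements the toggle is off, the carriage is one hole nearer the reader with its pin in, and the gripper is still pressing the knob home at about 24 N; I saw no loose item moved, but did not measure them.

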